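# Gauge the spice-rack rings with a jar

### The arm

A 6-joint arm with a two-finger parallel gripper is mounted at the origin on a cart in front of the work surface, level with it; the furniture and walls round the work are solid. World frame = base frame: x ahead of the robot, y to its left, z up, the work surface at z = 0. Lengths are in mm, angles in degrees, forces in N, time in s.
With the tool pointing down it reaches from about 350 to 850 mm from the base axis. Payload 8.1 kg.
Tool frame: the origin (TCP) lies at the centre of the arm's flange, where the gripper is bolted on; the fingertips stand 173 mm ahead of it and the grasp point (between the pads) lies 155 mm ahead of it; z points along the fingers, y is the line along which they close (so a half turn about z gives the same grasp; the last joint's range is limited). The gripper opens to 85 mm and grips with 20 to 120 N. Pads are 22 mm wide; open, the fingers measure 114 mm over their backs; the gripper's body (76 mm by 85 mm) begins 54 mm behind the grasp point. The pads swing forward as they close: fully open they stand 13 mm farther back than shut.
Start: joints at [71.941, 7.471, 85.268, -0, 87.261, -4.893], TCP at [136.648, 584.238, 404.692] pointing down, gripper open.
Joint ranges: [-169.43, 169.43], [-51.17, 129.36], [1.28, 143.12], [-76.62, 256.62], [0, 156.53], [-152.29, 152.29]. Speed limits (degrees/s): [136.94, 136.94, 159.86, 180, 180, 180].

### API

Orientations are given as [roll, pitch, yaw] about the fixed x, y, z axes, in that order (R = Rz(yaw) Ry(pitch) Rx(roll)).
In Python, from bench import * gives the robot as it stands.
- The arm moves only by the shell command python3 -m jog 'ROWS' [FORCE]. ROWS is text: rows parted by semicolons, each of 7 numbers parted by spaces: the shift along the tool's x, y, z scaled (see below), then the turn, a rotation vector about the tool's x, y, z scaled (see below), then the closure, from -1 (fully open) to 1 (shut). In form: tx ty tz wx wy wz hand; .... A call has 1 to 5 rows; each row shifts and turns the commanded pose from where the row before left it, along the tool's axes as they then stand; what a row does not reach is not made up. The controller multiplies each number of a shift by 0.1 m and each number of a turn by 60 degrees. A row lasts 1/8 s, in which the tool goes at most 62.5 mm and 10.7 degrees, less where a joint would pass 70% of its speed; a pose out of reach is approached as far as the arm can. A call with a number of a shift or a turn outside -1 to 1 is refused whole. A call with a gripper value outside its range is refused whole. The fingers move at their own pace and stop on an object; FORCE is the grip in N (left out, the last holds). Time passes only in rows, so rows that do not move let the fingers close. It gives the time, the measured TCP pose, the force, the opening and the grip force at its end, in the units of the state.
- sense(): the state, without advancing time (a new reading comes with each control period).
- snapshot(name): name is "scene" or "side" or "wrist"; returns a dict with "img" (400x640x3 uint8, red, green, blue), "fx", "fy", "cx", "cy" (pixels), "dist" ([k1, k2, p1, p2, k3] as OpenCV has them; the pictures are not rectified), "extrinsics" (4x4, takes a point from camera to world coordinates). Camera axes: x right, y down, z forward; pixel columns grow to the right and rows downward; lengths in mm; the calibration is good to about 2 mm. A picture is of the moment at which its call begins. There is no depth.
- hand_in(): hands the job in; it is judged then, once.
The state is a dict: "time": time; "joint_pos": joint angles; "qd": joint speeds; "joint_efforts": joint torques, N m; "tool_pos": TCP position; "tcp_rot": TCP orientation; "ft_force": force on the tool from outside, world axes, zero at the start; "wrist_torque": the same for the moment, N m; "finger_gap": finger opening in mm; "grip_force": force on a finger pad.
Only numpy, scipy, OpenCV 4.12 (cv2) and the standard library are available. Lean on these libraries where they do the work, as an engineer would, in place of code of your own. Each camera call takes 0.05 s, during which the arm holds its last target. There are 200 camera calls.

### The job

Two wooden spice-rack rings look alike, but only one has a hole wide enough for our spice jar. Use the green-capped spice jar as a plug gauge: lower it through that ring, right down to the table top, while the ring lies where it is. Then stand the jar upright on the table, lay the ring it passed flat on the baking tray, and leave the other ring where it lies.

Things in the scene. Friction and masses are not known exactly. Their poses are not given: they have to be found in the camera images.
- jar_mid (a point): The gauge: a round clear-glass spice jar of dried green herb with a green cap, standing upright and loose on the near part of the table (not one of the jars at the back wall), 44 mm in diameter over glass and cap, 100 mm tall, about 0.11 kg. The point is its centre, 50 mm above its base; z points up along the jar. It can be gripped from above across the cap and shoulder (top 30 mm).
- wide_ring_mid (a point): The ring the jar passes: a loose light-wood ring lying flat, 90 mm outside diameter, 30 mm high, with a straight round through hole 66 mm in diameter (wall 12 mm thick), about 0.09 kg. The point is its centre, on the hole's axis and 15 mm above its underside; z is the hole's axis. It can be picked up from above anywhere across its wall, one finger in the hole and one outside.
- tight_ring_mid (a point): The ring the jar does not pass: the same light-wood ring, 90 mm outside diameter and 30 mm high, but with a through hole only 36 mm in diameter (wall 27 mm thick). The point is its centre, 15 mm above its underside. The two rings change places from one start to another.
- tray_floor (a point): A square shallow dark-steel baking tray with a low rim, 200 x 200 mm outside, 18 mm high (22 mm to the top of the rolled rim), 0.9 kg, floor 192 x 192 mm clear and 4 mm above the table. The point is the centre of that floor; x and y run along its sides. The tray may stand turned by up to 0.3 rad.

How it is judged:
By the outcome, as a careful person would: the job done as asked, in the order asked, and still so for the second after the job is handed in, with the robot touching nothing.
It also fails if it takes over 64 s, if anything falls off the work surface, if the arm or the gripper's body presses on something with over 40 N, if the wrist force passes 120 N, or if a joint passes its speed limit or range.

## Working session

There is one attempt and no reset: what is moved stays moved. The work goes in short steps, Python scripts to look and compute and a shell command to move; the robot and the scene stay as the last step left them, time stands still between calls to the robot, and variables do not carry over. Pictures are saved under pics/ and viewed, at most 12 in all, crops included, and the job is handed in when it is done.

```bash
mkdir -p pics; ls; python3 - <<'E'
from bench import *
import cv2
for n in ["scene","side"]:
    s=snapshot(n); cv2.imwrite(f"pics/{n}0.png",s["img"][:,:,::-1]); print(n,s["fx"],s["cx"],s["dist"],s["extrinsics"])
print(sense())
E
```

```text
pics
scene 492.9983261514753 318.63685289556554 [-0.10487908  0.          0.          0.          0.        ] [[ 8.20575902e-01 -3.40022477e-01  4.59390797e-01 -2.01145384e+01]
 [-5.71509131e-01 -4.96175277e-01  6.53595753e-01 -7.20397184e+02]
 [ 5.70110865e-03 -7.98870959e-01 -6.01475426e-01  7.54058333e+02]
 [ 0.00000000e+00  0.00000000e+00  0.00000000e+00  1.00000000e+00]]
side 360.8476310062953 312.42821589232256 [-0.00880601  0.          0.          0.          0.        ] [[ 9.99302184e-01  1.33803672e-02 -3.48727865e-02  5.30558416e+02]
 [ 3.66053271e-02 -5.36527311e-01  8.43088664e-01 -7.06563884e+02]
 [-7.42936645e-03 -8.43776873e-01 -5.36642706e-01  5.31525236e+02]
 [ 0.00000000e+00  0.00000000e+00  0.00000000e+00  1.00000000e+00]]
{'time': 0.1, 'joint_pos': array([ 7.19419593e+01,  7.51072173e+00,  8.53252433e+01,  1.97198408e-03,
        8.72611293e+01, -4.89446322e+00]), 'qd': array([ 0.00514192, -0.16951801, -0.15088229, -0.00764968, -0.09755146,
       -0.00954728]), 'joint_efforts': array([ 1.22466241e-03, -5.70951355e+01, -5.01942837e+01, -7.62806872e-05,
        7.93483778e-03,  1.05896779e-04]), 'tool_pos': array([136.55860823, 584.03306669, 403.72857848]), 'tcp_rot': array([-1.79903428e+02, -1.02465278e-02,  1.66836318e+02]), 'ft_force': array([ 0.9238293 ,  0.81972622, -0.20699187]), 'wrist_torque': array([ 0.02718262,  0.00427882, -0.00440906]), 'grip_force': 0.0, 'finger_gap': 85.440419754457}
```

View pics/scene0.png

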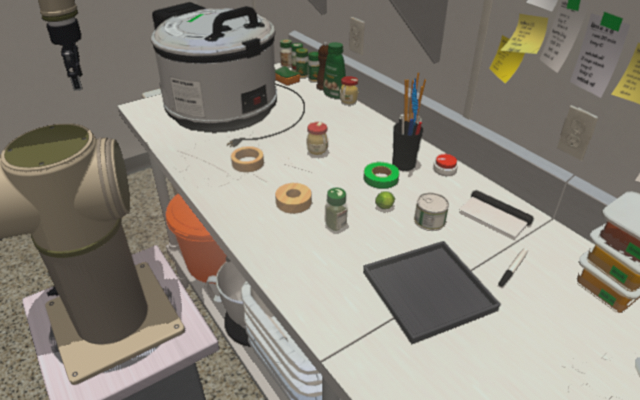

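View pics/side0.png

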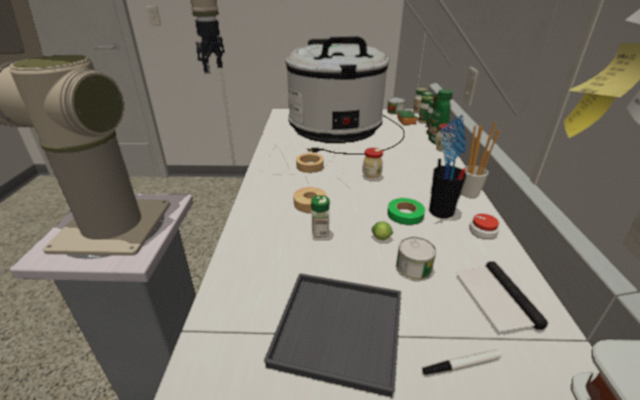

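The scene image shows two rings at about (247,158), probably the wide one, and (293,197), probably the tight one. The jar cap is at (337,194) and the tray spans (364..497, 245..337). I'll enlarge both views to get exact pixels.

```bash
python3 - <<'E'
import cv2, numpy as np
a=cv2.imread("pics/scene0.png")[140:240,220:360]; b=cv2.imread("pics/side0.png")[145:245,280:420]
f=lambda i:cv2.resize(i,None,fx=5,fy=5,interpolation=cv2.INTER_CUBIC)[:, :]
o=np.vstack([cv2.resize(a,(420*1,300)),cv2.resize(b,(420,300))])
o=np.hstack([cv2.resize(a[:, :133],(532,400))[:, :],])
cv2.imwrite("pics/crop1.png",cv2.resize(a,(770,550),interpolation=cv2.INTER_CUBIC))
cv2.imwrite("pics/crop2.png",cv2.resize(b,(770,550),interpolation=cv2.INTER_CUBIC))
E
```

```text
(no output)
```

View pics/crop1.png

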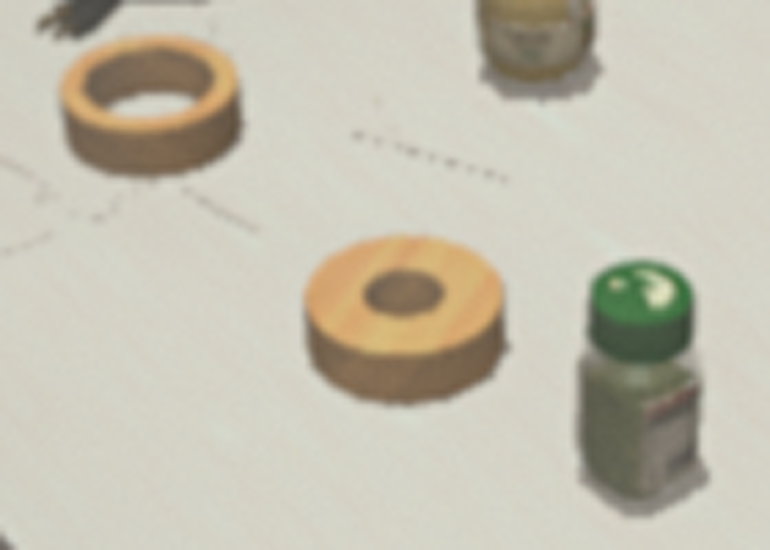

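View pics/crop2.png

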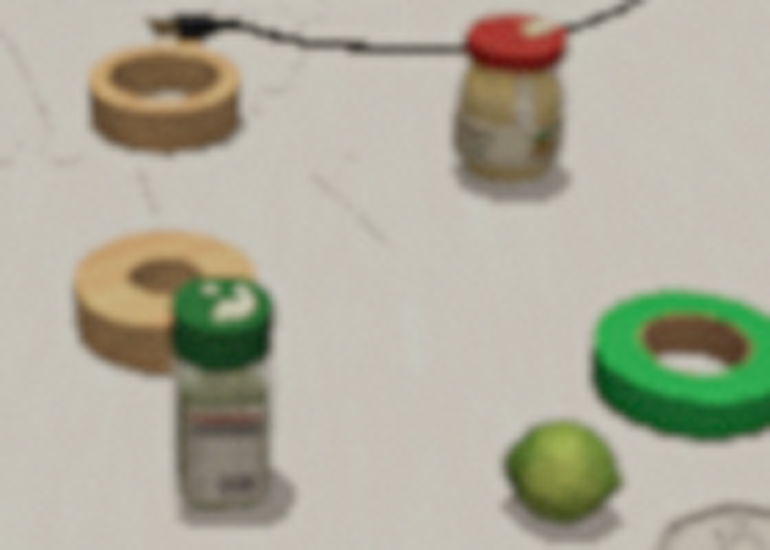

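The wide ring (thin wall, big hole) is the far one. Its top centre is at scene (247.5,155.3) and side (310.2,159.2). The tight ring is at scene (293.5,193.6). The jar cap top is at scene (336.7,192.9) and side (320.4,199.7).

```bash
cat > h.py <<'E'
from bench import *
import cv2, numpy as np
def ray(s,p,z):
    K=np.array([[s["fx"],0,s["cx"]],[0,s["fy"],s["cy"]],[0,0,1]])
    u=cv2.undistortPoints(np.array([[p]],float),K,np.array(s["dist"],float))[0,0]
    E=np.array(s["extrinsics"]);d=E[:3,:3]@[u[0],u[1],1];o=E[:3,3]
    return (o+d*(z-o[2])/d[2])[:2].round(1)
def plan(x,y,z=None,yaw=None):
    "tool shift (units of 0.1 m) and yaw turn to reach world x,y,z(TCP)"
    from scipy.spatial.transform import Rotation as R
    s=sense();Rm=R.from_euler('xyz',s["tcp_rot"],degrees=True)
    d=np.array([x,y,s["tool_pos"][2] if z is None else z])-s["tool_pos"]
    return (Rm.inv().apply(d)/100).round(3)
E
python3 - <<'E'
from h import *
s=snapshot("scene");t=snapshot("side")
print("wide",ray(s,(247.5,155.3),30),ray(t,(310.2,159.2),30))
print("tight",ray(s,(293.5,193.6),30))
print("jar",ray(s,(336.7,192.9),100),ray(t,(320.4,199.7),100))
for p in [(364,270),(446,244),(497,297),(417,337)]: print("tray",ray(s,p,22))
for p in [(302,278),(401,291),(392,383),(271,364)]: print("tray side",ray(t,p,22))
print("cooker",ray(s,(165,105),0),ray(s,(255,120),0), "redjar",ray(s,(317,150),0))
E
```

```text
wide [477.3 328.2] [481.7 331.6]
tight [486.9 108.4]
jar [518.5 -23.8] [520.1 -20.5]
tray [ 470.6 -187. ]
tray [ 669.6 -228.9]
tray [ 639.5 -396.7]
tray [ 443.  -373.9]
tray side [ 487.2 -187.8]
tray side [ 676.3 -216.8]
tray side [ 632.5 -399.6]
tray side [ 450.6 -374.7]
cooker [417.3 818.5] [618.2 545.7] redjar [678.  282.8]
```

```bash
python3 -c "
from h import *
print(plan(519,-22,340))"
```

```text
[-5.104 -5.03   0.645]
```

```bash
R='-0.4 -0.4 0.05 0 0 0 -1'; python3 -m jog '-0.425 -0.419 0.054 0 0 0 -1;-0.425 -0.419 0.054 0 0 0 -1;-0.425 -0.419 0.054 0 0 0 -1;-0.425 -0.419 0.054 0 0 0 -1;-0.425 -0.419 0.054 0 0 0 -1'
python3 -m jog '-0.425 -0.419 0.054 0 0 0 -1;-0.425 -0.419 0.054 0 0 0 -1;-0.425 -0.419 0.054 0 0 0 -1;-0.425 -0.419 0.054 0 0 0 -1;-0.425 -0.419 0.054 0 0 0 -1'
python3 -m jog '-0.425 -0.419 0.054 0 0 0 -1;-0.425 -0.419 0.054 0 0 0 -1;0 0 0 0 0 0 -1;0 0 0 0 0 0 -1'
python3 - <<'E'
from h import *
s=snapshot("wrist"); cv2.imwrite("pics/w1.png",s["img"][:,:,::-1]); print(plan(519,-22,340),sense()["joint_pos"],s["extrinsics"])
E
```

```text
time: 0.82
tool_pos: [296.4, 330.2, 377.5]
tcp_rot: [180.0, 0.0, 166.9]
ft_force: [1.7, 0.2, -0.4]
finger_gap: 85.5
grip_force: 0.0
time: 1.45
tool_pos: [455.7, 77.5, 350.7]
tcp_rot: [180.0, 0.0, 166.8]
ft_force: [0.2, 1.7, 0.8]
finger_gap: 85.7
grip_force: 0.0
time: 1.95
tool_pos: [518.5, -21.6, 339.5]
tcp_rot: [180.0, -0.1, 166.8]
ft_force: [0.0, 0.8, 0.1]
finger_gap: 85.2
grip_force: 0.0
[-0.008 -0.008 -0.003] [-7.98850824e+00 -2.83332363e+00  1.02709460e+02  1.89093619e-02
  8.01634568e+01 -8.48335312e+01] [[ 2.27784570e-01  9.39666225e-01  2.55228477e-01  4.52818965e+02]
 [ 9.73711223e-01 -2.20036038e-01 -5.89117615e-02 -8.06829727e+00]
 [ 8.02070441e-04  2.61938023e-01 -9.65084364e-01  3.08398047e+02]
 [ 0.00000000e+00  0.00000000e+00  0.00000000e+00  1.00000000e+00]]
```

View pics/w1.png

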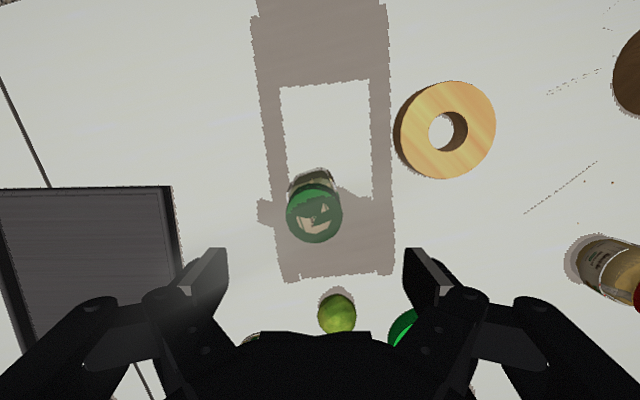

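The wrist view shows the jar cap top centred near (315,217), between the fingers along y. The tight ring is at (448,130).

```bash
python3 - <<'E'
from h import *
s=snapshot("wrist"); j=ray(s,(315,217),100); print(j,ray(s,(448,130),30),plan(*j,240))
E
```

```text
[518.7 -22.7] [486.3 111.7] [-0.008 -0.02   1.   ]
```

```bash
python3 -m jog '0 -0.02 0.5 0 0 0 -1;0 0 0.3 0 0 0 -1;0 0 0.2 0 0 0 -1;0 0 0 0 0 0 -1;0 0 0 0 0 0 0.3' 40
python3 -m jog '0 0 0 0 0 0 0.5;0 0 0 0 0 0 0.5;0 0 0 0 0 0 0.5;0 0 0 0 0 0 0.5'
python3 -m jog '0 0 0 0 0 0 0.5;0 0 -0.1 0 0 0 0.5;0 0 -0.4 0 0 0 0.5;0 0 -0.6 0 0 0 0.5;0 0 0 0 0 0 0.5'
python3 -c "
from h import *
print(plan(479.5,330,350))"
```

```text
time: 2.68
tool_pos: [518.6, -22.8, 241.2]
tcp_rot: [180.0, 0.1, 166.9]
ft_force: [0.3, -0.1, 0.2]
finger_gap: 69.6
grip_force: 0.0
time: 3.18
tool_pos: [519.1, -23.4, 241.9]
tcp_rot: [180.0, 0.2, 166.8]
ft_force: [-0.9, 1.8, 6.6]
finger_gap: 43.2
grip_force: 39.5
time: 3.8
tool_pos: [520.1, -23.8, 356.9]
tcp_rot: [180.0, 0.6, 166.8]
ft_force: [-0.2, 0.5, -1.1]
finger_gap: 42.8
grip_force: 39.8
[1.203 3.352 0.059]
```

```bash
python3 -m jog '0.1 0.28 0 0 0 0 0.5;0.2 0.56 0 0 0 0 0.5;0.2 0.56 0 0 0 0 0.5;0.2 0.56 0 0 0 0 0.5;0.1 0.28 0 0 0 0 0.5'
python3 -m jog '0 0 0 0 0 0 0.5;0 0 0 0 0 0 0.5;0 0 0 0 0 0 0.5'
python3 - <<'E'
from h import *
s=snapshot("wrist"); cv2.imwrite("pics/w2.png",s["img"][:,:,::-1]); print(plan(479.5,330))
E
```

```text
time: 4.42
tool_pos: [490.3, 215.4, 349.4]
tcp_rot: [180.0, -0.0, 167.0]
ft_force: [0.3, -1.3, -1.1]
finger_gap: 43.5
grip_force: 39.9
time: 4.8
tool_pos: [491.6, 211.8, 349.7]
tcp_rot: [-180.0, -0.0, 166.8]
ft_force: [0.3, 0.1, -0.5]
finger_gap: 43.0
grip_force: 39.9
[ 0.389  1.123 -0.   ]
```

View pics/w2.png

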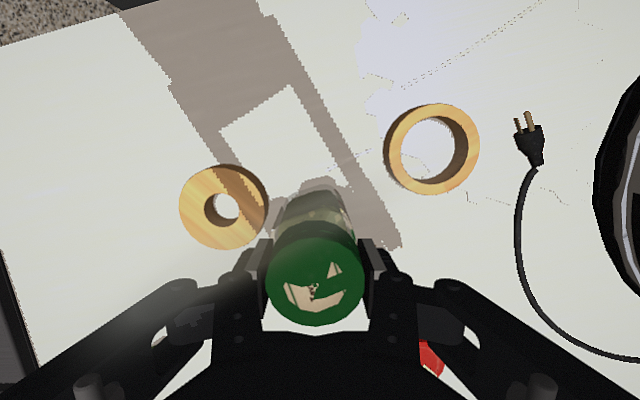

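The wrist view shows the wide ring's top centred at about (433,148), with the jar held straight.

```bash
python3 - <<'E'
from h import *
s=snapshot("wrist"); j=ray(s,(433.3,148.5),30); print(j,plan(*j,242),sense()["joint_pos"])
E
```

```text
[475.4 332.5] [0.434 1.137 1.078] [ 1.78319382e+01 -6.90077483e-01  9.95292665e+01 -8.36388278e-03
  8.11678453e+01 -5.89130668e+01]
```

```bash
python3 -m jog '0.1 0.28 0 0 0 0 0.5;0.2 0.5 0 0 0 0 0.5;0.125 0.355 0.2 0 0 0 0.5;0 0 0.3 0 0 0 0.5;0 0 0 0 0 0 0.5'
python3 -m jog '0 0 0 0 0 0 0.5;0 0 0 0 0 0 0.5'
python3 - <<'E'
from h import *
o=[]
for n,(y,x) in {"scene":(90,190),"side":(95,255)}.items():
    o.append(cv2.resize(snapshot(n)["img"][y:y+100,x:x+110,::-1],(396,360)))
o=np.hstack(o);cv2.imwrite("pics/c3.png",o); print(plan(475.8,332.2,242))
E
```

```text
time: 5.52
tool_pos: [474.8, 332.2, 296.9]
tcp_rot: [-179.8, -0.2, 166.8]
ft_force: [-0.0, -0.2, 0.1]
finger_gap: 43.0
grip_force: 40.0
time: 5.78
tool_pos: [476.7, 332.7, 301.8]
tcp_rot: [179.9, 0.1, 166.8]
ft_force: [-0.5, 0.7, -0.8]
finger_gap: 42.7
grip_force: 40.0
[ 0.006 -0.009  0.594]
```

View pics/c3.png

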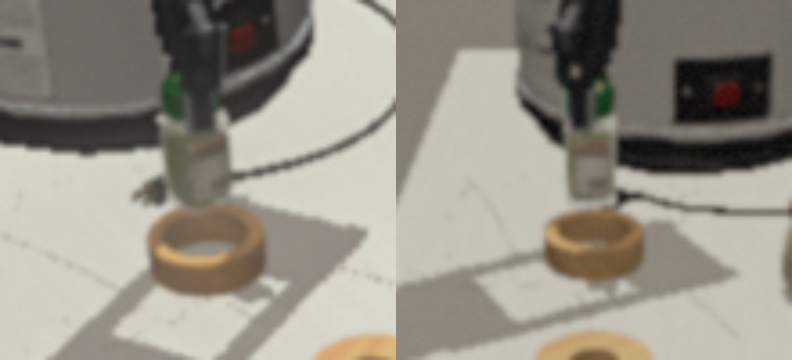

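Both views show the jar axis running into the hole, so I'll descend.

```bash
python3 -m jog '0 0 0.2 0 0 0 0.5;0 0 0.1 0 0 0 0.5;0 0 0.1 0 0 0 0.5;0 0 0 0 0 0 0.5'
python3 -m jog '0 0 0.1 0 0 0 0.5;0 0 0.05 0 0 0 0.5;0 0 0 0 0 0 0.5;0 0 0 0 0 0 0.5'
```

```text
time: 6.38
tool_pos: [475.3, 332.8, 258.2]
tcp_rot: [-179.9, -0.1, 166.8]
ft_force: [0.4, 0.4, -1.8]
finger_gap: 43.3
grip_force: 40.0
time: 6.88
tool_pos: [476.0, 333.1, 245.1]
tcp_rot: [180.0, 0.0, 166.8]
ft_force: [-0.0, 1.1, -0.7]
finger_gap: 42.9
grip_force: 40.0
```

```bash
python3 -m jog '0 0 0.02 0 0 0 0.5;0 0 0 0 0 0 0.5;0 0 0 0 0 0 0.5'
python3 -m jog '0 0 0.02 0 0 0 0.5;0 0 0 0 0 0 0.5;0 0 0 0 0 0 0.5'
```

```text
time: 7.25
tool_pos: [475.9, 333.1, 243.0]
tcp_rot: [180.0, 0.0, 166.8]
ft_force: [-0.8, -0.3, -0.9]
finger_gap: 43.1
grip_force: 40.0
time: 7.62
tool_pos: [476.1, 333.3, 241.9]
tcp_rot: [180.0, 0.0, 166.8]
ft_force: [-1.6, -1.5, 5.2]
finger_gap: 42.9
grip_force: 41.1
```

The jar touched the table at the same height it was gripped at, so it has passed the ring. Next I lift it and take it back.

```bash
python3 -m jog '0 0 -0.1 0 0 0 0.5;0 0 -0.3 0 0 0 0.5;0 0 -0.5 0 0 0 0.5;0 0 -0.3 0 0 0 0.5;0 0 0 0 0 0 0.5'
python3 -c "
from h import *
print(plan(519,-23,350))"
```

```text
time: 8.25
tool_pos: [476.8, 333.6, 365.0]
tcp_rot: [179.7, 0.3, 166.8]
ft_force: [0.4, -0.9, -1.8]
finger_gap: 43.0
grip_force: 40.0
[-1.223 -3.377  0.141]
```

```bash
python3 -m jog '-0.1 -0.28 0 0 0 0 0.5;-0.2 -0.55 0 0 0 0 0.5;-0.2 -0.55 0 0 0 0 0.5;-0.2 -0.55 0 0 0 0 0.5;-0.2 -0.55 0 0 0 0 0.5'
python3 -m jog '-0.2 -0.55 0 0 0 0 0.5;-0.12 -0.34 0 0 0 0 0.5;0 0 0.3 0 0 0 0.5;0 0 0.4 0 0 0 0.5;0 0 0.2 0 0 0 0.5'
python3 -m jog '0 0 0.15 0 0 0 0.5;0 0 0.05 0 0 0 0.5;0 0 0 0 0 0 0.5;0 0 0 0 0 0 0.5'
```

```text
time: 8.88
tool_pos: [506.4, 69.3, 359.3]
tcp_rot: [-180.0, -0.1, 166.8]
ft_force: [1.4, -0.5, -1.2]
finger_gap: 42.8
grip_force: 40.0
time: 9.5
tool_pos: [516.1, -22.9, 266.7]
tcp_rot: [-180.0, -0.3, 166.8]
ft_force: [1.0, -1.2, -1.3]
finger_gap: 43.1
grip_force: 40.0
time: 10.0
tool_pos: [518.4, -22.9, 252.0]
tcp_rot: [180.0, 0.1, 166.8]
ft_force: [-0.3, -0.2, -1.8]
finger_gap: 43.3
grip_force: 40.0
```

```bash
python3 -m jog '0 0 0.07 0 0 0 0.5;0 0 0.02 0 0 0 0.5;0 0 0 0 0 0 0.5;0 0 0 0 0 0 0.5'
python3 -m jog '0 0 0.015 0 0 0 0.5;0 0 0 0 0 0 0.5;0 0 0 0 0 0 0.5'
```

```text
time: 10.5
tool_pos: [517.9, -22.9, 241.9]
tcp_rot: [-180.0, 0.0, 166.8]
ft_force: [-0.3, -0.4, 1.0]
finger_gap: 43.1
grip_force: 40.3
time: 10.88
tool_pos: [518.5, -23.0, 242.0]
tcp_rot: [-180.0, 0.1, 166.8]
ft_force: [-2.8, 0.7, 10.8]
finger_gap: 42.9
grip_force: 42.2
```

```bash
python3 -m jog '0 0 0 0 0 0 0.2;0 0 0 0 0 0 -0.3;0 0 0 0 0 0 -0.8;0 0 0 0 0 0 -0.8;0 0 0 0 0 0 -0.8'
python3 -m jog '0 0 -0.2 0 0 0 -0.8;0 0 -0.6 0 0 0 -0.8;0 0 -0.6 0 0 0 -0.4;0 0 0 0 0 0 -0.1;0 0 0 0 0 0 0'
python3 -c "
from h import *
print(plan(467,294.5,300))"
```

```text
time: 11.5
tool_pos: [517.8, -22.8, 240.2]
tcp_rot: [-180.0, -0.0, 166.8]
ft_force: [-0.5, 0.7, -0.9]
finger_gap: 77.0
grip_force: 0.0
time: 12.12
tool_pos: [517.9, -22.8, 380.3]
tcp_rot: [180.0, 0.0, 166.8]
ft_force: [-0.1, -0.1, -0.1]
finger_gap: 42.8
grip_force: 0.0
[1.218 2.974 0.802]
```

```bash
python3 -m jog '0.12 0.3 0 0 0 0 0;0.22 0.54 0 0 0 0 0;0.22 0.54 0 0 0 0 0;0.22 0.54 0 0 0 0 0;0.22 0.54 0 0 0 0 0'
python3 -m jog '0.218 0.514 0.2 0 0 0 0;0 0 0.4 0 0 0 0;0 0 0.2 0 0 0 0;0 0 0 0 0 0 0;0 0 0 0 0 0 0'
python3 - <<'E'
from h import *
s=snapshot("wrist"); cv2.imwrite("pics/w3.png",s["img"][:,:,::-1])
b=snapshot("scene")["img"][:,:,::-1]; cv2.imwrite("pics/sc3.png",b)
E
```

```text
time: 12.75
tool_pos: [475.4, 241.0, 378.0]
tcp_rot: [-179.9, -0.2, 166.8]
ft_force: [0.4, 0.2, -0.7]
finger_gap: 42.9
grip_force: 0.0
time: 13.38
tool_pos: [467.7, 293.9, 301.4]
tcp_rot: [180.0, 0.1, 166.8]
ft_force: [-0.0, 0.8, 1.0]
finger_gap: 43.2
grip_force: 0.0
```

View pics/w3.png

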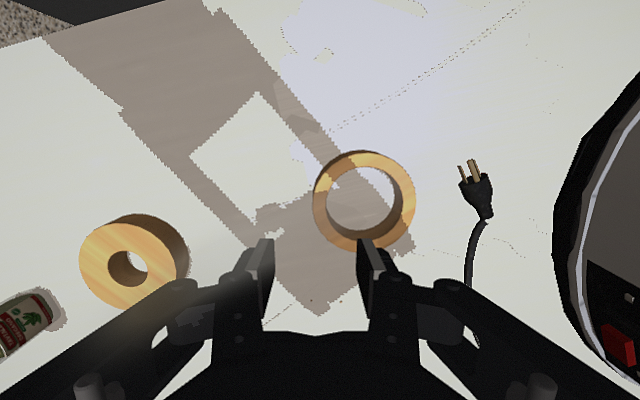

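The wide ring's top is centred near (364.5,201). I'll check that the jar is standing with the scene view and compute the ring offset.

```bash
python3 - <<'E'
from h import *
s=snapshot("wrist"); j=ray(s,(364.5,201),30); w=j-39*np.array([.228,.974]); print(j,w,plan(*w,179))
b=cv2.imread("pics/sc3.png")[120:270,200:400]; cv2.imwrite("pics/sc3c.png",cv2.resize(b,(600,450)))
E
```

```text
[475.  334.8] [466.108 296.814] [0.026 0.019 1.232]
```

View pics/sc3c.png

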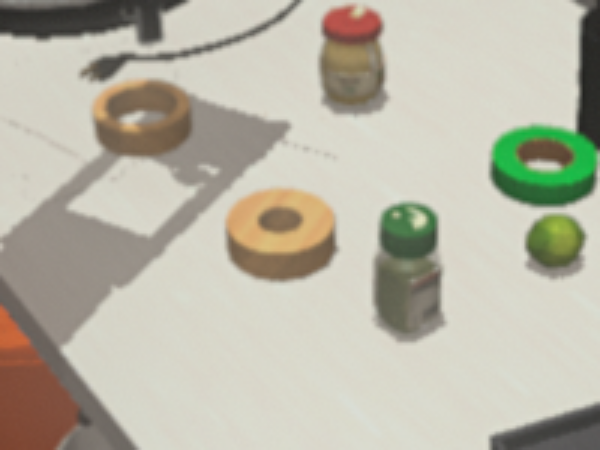

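The jar is upright and the rings are undisturbed. Now I descend onto the ring's wall.

```bash
python3 -m jog '0.025 0.015 0.4 0 0 0 0;0 0 0.35 0 0 0 0;0 0 0.2 0 0 0 0;0 0 0.15 0 0 0 0;0 0 0 0 0 0 0'
python3 -m jog '0 0 0.1 0 0 0 0;0 0 0 0 0 0 0;0 0 0 0 0 0 0.3;0 0 0 0 0 0 0.5;0 0 0 0 0 0 0.7'
python3 -m jog '0 0 0 0 0 0 0.9;0 0 0 0 0 0 1;0 0 0 0 0 0 1;0 0 0 0 0 0 1'
```

```text
time: 14.15
tool_pos: [464.8, 296.3, 189.9]
tcp_rot: [-180.0, -0.0, 166.8]
ft_force: [-0.7, 0.7, -0.0]
finger_gap: 42.7
grip_force: 0.0
time: 14.78
tool_pos: [465.2, 296.6, 180.9]
tcp_rot: [180.0, 0.0, 166.8]
ft_force: [1.7, 0.5, 1.3]
finger_gap: 13.3
grip_force: 15.7
time: 15.28
tool_pos: [465.3, 296.6, 181.0]
tcp_rot: [180.0, 0.0, 166.8]
ft_force: [-1.1, 0.1, 5.6]
finger_gap: 12.0
grip_force: 39.8
```

```bash
python3 -m jog '0 0 -0.1 0 0 0 1;0 0 -0.4 0 0 0 1;0 0 -0.5 0 0 0 1;0 0 -0.5 0 0 0 1;0 0 0 0 0 0 1' 60
python3 -m jog '0 0 0 0 0 0 1'
python3 -c "
from h import *
print(plan(549,-334))"
```

```text
time: 15.9
tool_pos: [466.3, 297.3, 336.2]
tcp_rot: [179.7, 0.4, 166.8]
ft_force: [0.8, 0.2, -1.2]
finger_gap: 11.7
grip_force: 58.8
time: 16.02
tool_pos: [464.6, 296.3, 330.0]
tcp_rot: [-180.0, -0.0, 166.8]
ft_force: [-0.4, -0.2, -1.9]
finger_gap: 11.4
grip_force: 58.9
[-2.258e+00 -5.946e+00  1.000e-03]
```

```bash
python3 -m jog '-0.1 -0.27 0 0 0 0 1;-0.18 -0.48 0 0 0 0 1;-0.19 -0.5 0 0 0 0 1;-0.19 -0.5 0 0 0 0 1;-0.19 -0.5 0 0 0 0 1'
python3 -m jog '-0.19 -0.5 0 0 0 0 1;-0.19 -0.5 0 0 0 0 1;-0.19 -0.5 0 0 0 0 1;-0.19 -0.5 0 0 0 0 1;-0.19 -0.5 0 0 0 0 1'
python3 -m jog '-0.19 -0.5 0 0 0 0 1;-0.18 -0.47 0 0 0 0 1;-0.1 -0.23 0 0 0 0 1;0 0 0 0 0 0 1;0 0 0 0 0 0 1'
python3 - <<'E'
from h import *
s=snapshot("wrist"); cv2.imwrite("pics/w4.png",s["img"][:,:,::-1])
print(plan(549,-334,190),sense()["joint_pos"])
E
```

```text
time: 16.65
tool_pos: [495.5, 56.4, 328.0]
tcp_rot: [-179.9, -0.2, 166.8]
ft_force: [1.1, 0.0, -0.5]
finger_gap: 11.9
grip_force: 58.9
time: 17.27
tool_pos: [531.2, -208.4, 327.8]
tcp_rot: [179.9, -0.2, 166.8]
ft_force: [0.6, -0.1, -0.5]
finger_gap: 11.5
grip_force: 58.9
time: 17.9
tool_pos: [550.0, -333.8, 328.4]
tcp_rot: [179.9, -0.2, 166.8]
ft_force: [-0.3, -0.9, -1.0]
finger_gap: 11.8
grip_force: 59.0
[ 0.007 -0.01   1.389] [-3.57913255e+01  1.66821595e+01  8.27387360e+01  1.69693926e-02
  8.07338252e+01 -1.12665915e+02]
```

View pics/w4.png

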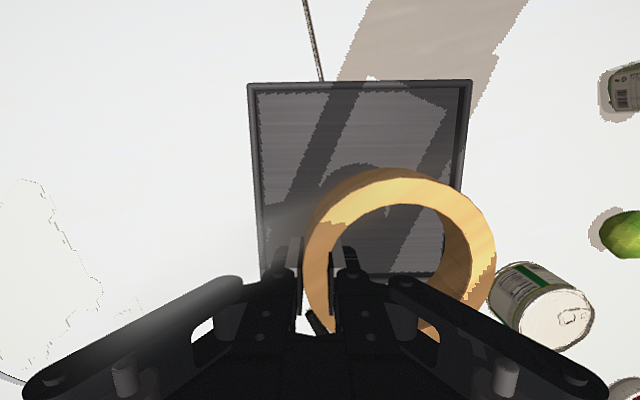

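The wrist view shows the ring held level above the tray. The tray's near-edge corners are at (248,84) and (471,80), and its right edge runs down to about (436,278).

```bash
python3 - <<'E'
from h import *
s=snapshot("wrist")
a,b=ray(s,(248,84),22),ray(s,(471,80),22); d=(b-a)/np.linalg.norm(b-a); c=(a+b)/2+100*np.array([d[1],-d[0]])
w=c-39*np.array([.228,.974]); print(a,b,c,np.linalg.norm(b-a),w,plan(*w,188))
E
```

```text
[ 437.8 -369.4] [ 478.9 -176.8] [ 556.14804014 -293.96967523] 196.93646183477549 [ 547.25604014 -331.95567523] [0.031 0.006 1.414]
```

```bash
python3 -m jog '0.02 0 0.3 0 0 0 1;0 0 0.5 0 0 0 1;0 0 0.3 0 0 0 1;0 0 0.15 0 0 0 1;0 0 0 0 0 0 1'
python3 -m jog '0 0 0.1 0 0 0 1;0 0 0.05 0 0 0 1;0 0 0 0 0 0 1;0 0 0 0 0 0 1'
```

```text
time: 18.62
tool_pos: [548.3, -333.3, 204.7]
tcp_rot: [180.0, -0.1, 166.9]
ft_force: [0.2, -0.4, -0.5]
finger_gap: 11.3
grip_force: 59.0
time: 19.12
tool_pos: [548.6, -334.3, 190.8]
tcp_rot: [-180.0, 0.0, 166.8]
ft_force: [0.2, -0.5, -1.5]
finger_gap: 12.0
grip_force: 59.0
```

```bash
python3 -m jog '0 0 0.03 0 0 0 1;0 0 0.01 0 0 0 1;0 0 0 0 0 0 1;0 0 0 0 0 0 1'
python3 -m jog '0 0 0.02 0 0 0 1;0 0 0 0 0 0 1;0 0 0 0 0 0 1'
```

```text
time: 19.62
tool_pos: [548.5, -334.1, 186.4]
tcp_rot: [-180.0, 0.0, 166.8]
ft_force: [0.3, -0.7, -0.2]
finger_gap: 11.6
grip_force: 59.0
time: 20.0
tool_pos: [548.7, -334.3, 185.1]
tcp_rot: [-180.0, 0.0, 166.8]
ft_force: [-2.2, 1.9, 4.9]
finger_gap: 11.6
grip_force: 59.5
```

Contact. I release to a partial opening, rise and check.

```bash
python3 -m jog '0 0 0 0 0 0 0.6;0 0 0 0 0 0 0.3;0 0 0 0 0 0 0.1;0 0 0 0 0 0 0.1;0 0 0 0 0 0 0.1' 20
python3 -m jog '0 0 -0.1 0 0 0 0.1;0 0 -0.4 0 0 0 0.1;0 0 -0.6 0 0 0 0.1;0 0 -0.6 0 0 0 0.1;0 0 0 0 0 0 0.1'
python3 -m jog '0 0 0 0 0 0 0.1;0 0 0 0 0 0 0.1;0 0 0 0 0 0 0.1;0 0 0 0 0 0 0.1'
python3 - <<'E'
from h import *
cv2.imwrite("pics/end.png",snapshot("side")["img"][:,:,::-1])
E
```

```text
time: 20.62
tool_pos: [548.5, -334.1, 184.4]
tcp_rot: [-180.0, -0.0, 166.8]
ft_force: [-0.5, -0.2, -0.6]
finger_gap: 38.3
grip_force: 0.0
time: 21.25
tool_pos: [550.1, -335.2, 363.4]
tcp_rot: [-179.7, 0.7, 166.8]
ft_force: [0.2, 0.1, 0.3]
finger_gap: 38.4
grip_force: 0.0
time: 21.75
tool_pos: [548.3, -334.0, 353.3]
tcp_rot: [180.0, -0.1, 166.8]
ft_force: [-0.1, 0.5, -0.4]
finger_gap: 37.9
grip_force: 0.0
```

View pics/end.png

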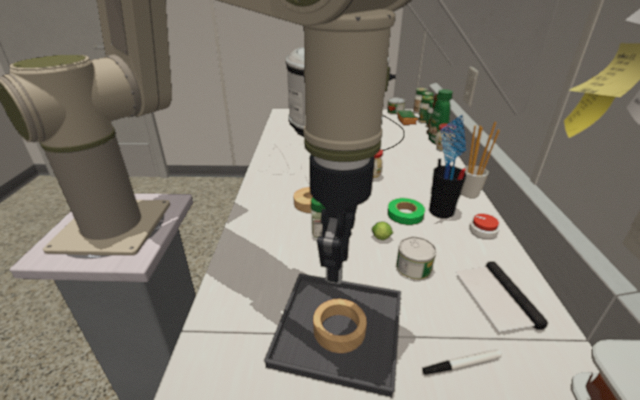

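The wide ring lies flat in the middle of the tray at (339,325). The jar stands at about (318,215) and the tight ring is where it was.

```bash
python3 -c "
from bench import *
print(hand_in())"
```

```text
the job is handed in; nothing more can be done
None
```

The job is handed in at about 22 s: the jar passed down through the wide ring to the table and was stood upright again, the wide ring lies flat on the tray, and the tight ring was not moved.

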